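Issue one specimen carrier from the stack magazine

TASK

Take the bottom specimen carrier from the blue magazine: push the red ejector post fully home so that the carrier starts out of the mouth, let the ejector spring all the way back, then draw the carrier along the tongue until you feel its head press against the orange end stop, keep it lightly but firmly pressed there (a few newtons) for about half a second, and leave it lying flat and straight against the stop. The other three carriers and the weight stay in the magazine; do not ram the stop, and leave the green pot, the jar and the brush alone.

Things in the scene. Friction and masses are not known exactly. Their poses are not given: they have to be found in the camera images.
- magazine: stack magazine, fixed. Origin on the table under the column's centre; x = exit direction, z up. Base 120 x 84 x 14 mm. Blue column open at the top: inner space 104 (x) x 73 (y) mm, walls 4 mm (sides with a sight window), outer x -56 to +56 mm, wall top 56 mm above the table (weight on the stack to 62 mm). Behind, a rail 50 mm wide, 14 mm high, to x = -170 mm carries the ejector.
- mouth (a point): middle of the lower edge of the mouth in the column's front, at magazine x = +56 mm, 14 mm above the table; axes as the magazine's. Mouth 14 mm high, so one carrier passes. Before it an aluminium tongue 28 mm wide, its top 14 mm above the table, runs to magazine x = +210 mm; carriers overhang it on both sides, with only the table below them.
- ejector (a joint): sliding ejector, 0 m = back at rest, 0.060 m = fully home (hard end), along magazine +x. Its blade (40 mm wide, 8 mm thick) lies 1 mm behind the bottom carrier and pushes it. A spring pulls it back: about 4 N at rest, 7 N fully home, and carrier friction adds some 1 to 8 N when pushing. Let go, it returns by itself.
- ejector_post (a point): centre of the top face of the red ejector post, 62 mm above the table; axes as the magazine's. Post 10 mm thick along x, 30 mm wide along y, standing from 22 to 62 mm; at rest at magazine x = -150 mm, fully home at -90 mm. Push on its rear (-x) face.
- carrier_1_center (a point): middle of the bottom carrier (the one to draw), half-way up; x to its head, z up. White plastic, 100 x 70 x 9 mm, about 60 g. Along x: body, x = -50 to 0 mm, 70 mm wide; neck, 0 to +36 mm, 30 mm wide (a 20 mm deep notch on each side); head, +36 to +50 mm, 70 mm wide. At the start inside the column, 18.5 mm above the table, x as the magazine's.
- carrier_1: the same bottom carrier; origin on its underside below that middle. After the ejector's stroke its head and some 30 mm of the notches stand out of the mouth: a finger in each notch, behind the head, hooks it. Drag under the stack a few N at most, less than 1 N once clear of it.
- end_stop: rigid orange end stop fixed across the tongue, 14 mm (x) x 60 mm (y), 18 mm high above the tongue, with a black knob on top to 26 mm. Origin on the tongue at the middle of the face that looks to the mouth; axes as the magazine's. Face at magazine x = +168 to +188 mm (set anew each time). A carrier resting against it has its centre 50 mm before this face.
- weight: dark steel feed weight, 94 x 64 x 12 mm, about 250 g, lying on the stack; origin on its underside
- pot: green bronze pot, a fragile find, 88 mm across, 98 mm high; origin under its centre
- jar: jar, 60 mm across, 75 mm high; origin under its centre
- brush: brush lying on the table beyond the magazine; handle to its -x
- carrier_2_center (a point): centre of another such carrier, number 2 from the bottom; same shape and axes
- carrier_3_center (a point): centre of another such carrier, number 3 from the bottom; same shape and axes
- carrier_4_center (a point): centre of another such carrier, number 4 from the bottom; same shape and axes
Not all that is in view belongs to the job. What is shaped like the weight but purple or yellow is not meant.

How it is judged:
By the outcome, as a careful person would: the job done as asked, in the order asked, and still so for the second after the job is handed in, with the robot touching nothing.
It also fails if it takes over 54 s, if anything falls off the work surface, if the arm or the gripper's body presses on something with over 40 N, if the wrist force passes 120 N, or if a joint passes its speed limit or range.

ROBOT

A 6-joint arm with a two-finger parallel gripper is mounted at the origin on the work surface. World frame = base frame: x ahead of the robot, y to its left, z up, the work surface at z = 0. Lengths are in m, angles in degrees, forces in N, time in s.
With the tool pointing down it reaches from about 0.4 to 0.825 m from the base axis. Payload 7 kg.
Tool frame: the origin (TCP) lies midway between the tips of the shut fingers; the grasp point (between the pads) lies 19 mm behind it; y points along the fingers, z is the direction in which the jaws open and shut, and the axes are right-handed (so a half turn about y gives the same grasp; the last joint's range is limited). The gripper opens to 88 mm and grips with 3 to 60 N. Pads are 19 mm wide; open, the fingers measure 130 mm over their backs; the gripper's body (78 mm by 193 mm) begins 47 mm behind the grasp point.
Start: joints at [16.507, 20.546, 0.682, 0, -70.136, -16.507], TCP at [0.675, -0, 0.227] pointing down, gripper open.
Joint ranges: [-176.03, 176.03], [-82.01, 121.73], [-58.28, 71.71], [-173.87, 95.51], [-174.79, -0.11], [-173.66, 173.66]. Speed limits (degrees/s): [136.94, 136.94, 172.46, 180, 180, 180].

INTERFACE

Orientations are given as [roll, pitch, yaw] about the fixed x, y, z axes, in that order (R = Rz(yaw) Ry(pitch) Rx(roll)).
In Python, from plant import ctrl gives the robot as it stands.
- The arm moves only by the tool step_arm, never from a script. Its argument "rows" is a list that holds one entry, the list of rows, each a list of 7 numbers: the gripper command: -1 is shut, 1 is fully open, values between are in proportion, then the shift along the world's x, y, z in cm, then the turn, a rotation vector about the world's x, y, z in degrees. In form: [[[fingers, tx, ty, tz, rx, ry, rz], ...]]. A call has 1 to 12 rows; each row shifts and turns the commanded pose from where the row before left it; what a row does not reach is not made up. A row lasts 1/8 s, in which the tool goes at most 62.5 mm and 10.7 degrees, less where a joint would pass 70% of its speed; a pose out of reach is approached as far as the arm can. A call is refused whole if a number of a shift passes 6.25 or a number of a turn 10.7, either way. A call with a gripper value outside its range is refused whole. The fingers move at their own pace and stop on an object; the grip force is fixed at half the most. Time passes only in rows, so rows that do not move let the fingers close. It gives the time, the measured TCP pose, the force and the opening at its end, in the units of the state.
- ctrl.get_obs(): the state, without advancing time (a new reading comes with each control period).
- ctrl.snapshot(name): name is "scene" or "side" or "wrist"; returns the picture (400x640x3 uint8, blue, green, red); there is no depth.
- ctrl.camera_params(name): a dict with "vertical_fov" (degrees; the focal length in pixels is half the picture's height over the tangent of half this angle, whatever the lens; pixels are square), "cx", "cy" (the principal point, pixels), "rvec" (rotation vector, rad) and "tvec" (3), from world to camera coordinates, as OpenCV has them. Camera axes: x right, y down, z forward; pixel columns grow to the right and rows downward; lengths in m; the calibration is good to about 2 mm. A picture is of the moment at which its call begins: read the wrist's pose just before it. camera_params takes no time and is no camera call; for the wrist camera it gives the pose at the moment of the call.
- ctrl.close_job(): hands the job in, once; it reports no verdict.
The state is a dict: "clock": time; "joint_pos": joint angles; "qvel": joint speeds; "tau": joint torques, N m; "tool_pos": TCP position; "orientation": TCP orientation; "force": force on the tool from outside, world axes, zero at the start; "moment": the same for the moment, N m; "opening": finger opening in m.
Only numpy, scipy, OpenCV 4.12 (cv2) and the standard library are available. Lean on these libraries where they do the work, as an engineer would, in place of code of your own. Each camera call takes 0.05 s, during which the arm holds its last target. There are 200 camera calls.

## Working session

There is one attempt and no reset: what is moved stays moved. The work goes in short steps, Python scripts to look and compute and a tool call to move; the robot and the scene stay as the last step left them, time stands still between calls to the robot, and variables do not carry over. Pictures are saved under pics/ and viewed, about 8 in all and at most 12, crops included, and the job is handed in when it is done.

Besides the shell and the picture viewer there is one more tool, called after ">>>" by a JSON object that holds its "method" and its "body". step_arm: Moves the arm, as the interface text tells. Its arguments: {"type":"object","properties":{"rows":{"type":"array"}},"required":["rows"]}

```bash
mkdir -p pics
python3 - <<'E'
from plant import ctrl
import cv2
print(ctrl.get_obs())
for n in ("scene","side"):
    cv2.imwrite(f"pics/{n}0.png",ctrl.snapshot(n)); print(n,ctrl.camera_params(n))
E
```

```text
{'clock': 0.0, 'joint_pos': array([ 1.65057060e+01,  2.05906067e+01,  6.33475228e-01, -1.69716910e-02,
       -7.01345414e+01, -1.65087003e+01]), 'qvel': array([-0.00278979,  0.01008593,  0.11559712,  0.01487146,  0.05325286,
        0.03195258]), 'tau': array([-8.00930356e-04, -5.82726967e+01,  2.93058443e+01,  6.99745238e+00,
        6.93249181e-03, -2.06530804e-04]), 'tool_pos': array([ 6.74523866e-01, -5.75090659e-05,  2.25639659e-01]), 'orientation': array([-8.99075723e+01,  1.07551745e-02,  8.99912344e+01]), 'force': array([ 0.43195545, -0.12217219, -0.6912693 ]), 'moment': array([0.06193553, 0.02558244, 0.03485447]), 'opening': 0.08736047797332391}
scene {'vertical_fov': 48.593030892483824, 'cx': 317.0566198918325, 'cy': 203.08459282841196, 'rvec': array([ 2.10190797,  0.80383324, -0.40837955]), 'tvec': array([-0.39545668, -0.1512639 ,  1.39050181])}
side {'vertical_fov': 45.2933127596419, 'cx': 317.3550149915556, 'cy': 203.96620163168845, 'rvec': array([ 0.42720177, -2.53982706,  1.45796786]), 'tvec': array([0.50661465, 0.16364719, 0.92171607])}
```

View pics/scene0.png

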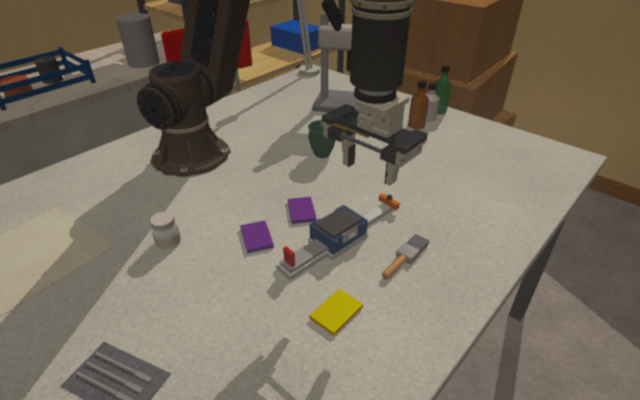

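View pics/side0.png

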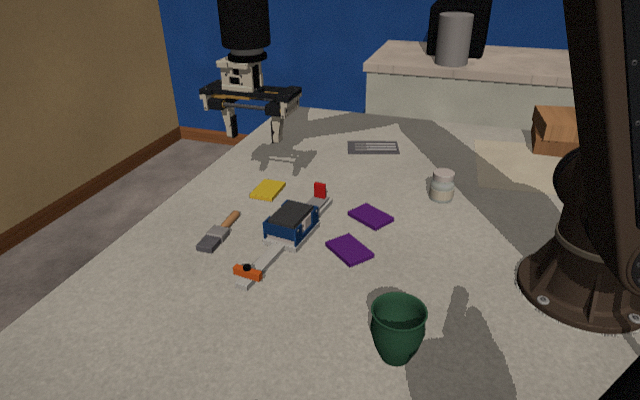

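The scene view shows the magazine at (340,228), the red post at (289,257) and the orange stop at (389,201). In the side view they are at (292,222), (320,190) and (248,272). The purple and yellow plates are decoys. Next I'll enlarge both crops.

Run:
```python
import cv2,numpy as np
a=cv2.imread("pics/scene0.png")[180:290,265:415]; b=cv2.imread("pics/side0.png")[170:300,220:350]
a=cv2.resize(a,None,fx=5,fy=5,interpolation=cv2.INTER_CUBIC)
b=cv2.resize(b,None,fx=4.5,fy=4.5,interpolation=cv2.INTER_CUBIC)
cv2.imwrite("pics/a.png",a);cv2.imwrite("pics/b.png",b)
```

```text
(no output)
```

View pics/a.png

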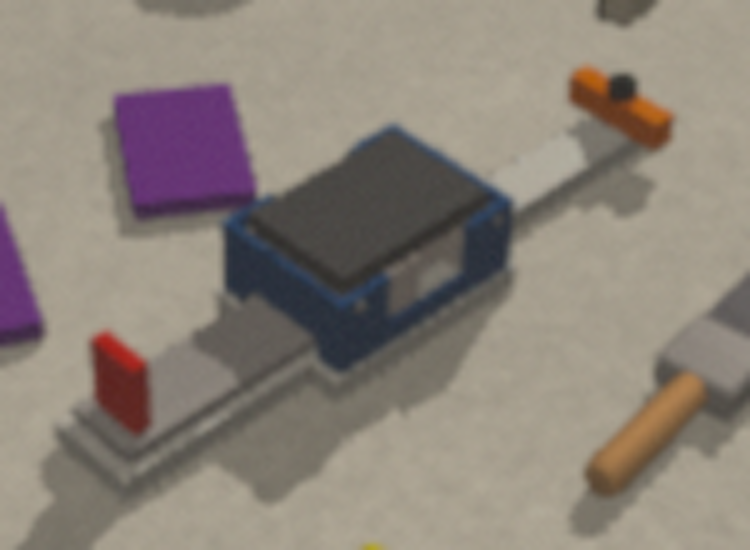

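View pics/b.png

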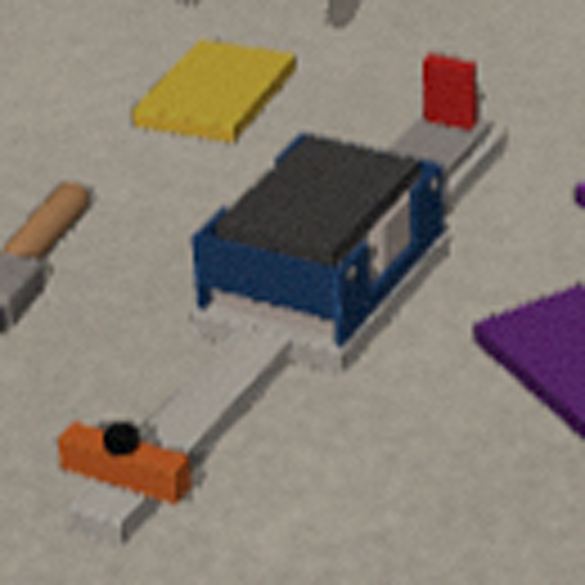

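```bash
cat > fit.py <<'E'
import cv2,numpy as np
from scipy.optimize import least_squares
def K(p):
    f=200/np.tan(np.radians(p["vertical_fov"]/2)); return np.array([[f,0,p["cx"]],[0,f,p["cy"]],[0,0,1]])
def proj(p,X): return cv2.projectPoints(np.asarray(X,float).reshape(-1,3),p["rvec"],p["tvec"],K(p),None)[0][:,0]
def world(v,X): # v=(x,y,yaw)
    c,s=np.cos(v[2]),np.sin(v[2]); X=np.asarray(X,float)
    return np.c_[v[0]+c*X[:,0]-s*X[:,1],v[1]+s*X[:,0]+c*X[:,1],X[:,2]]
def fit(cams,x0):
    # cams: (params, [(x,y,z mm, isstop, u,v)])
    def r(v):
        out=[]
        for p,P in cams:
            P=np.array(P,float); X=P[:,:3].copy(); X[:,0]+=P[:,3]*v[3]*1000
            out.append((proj(p,world(v,X/1000))-P[:,4:]).ravel())
        return np.concatenate(out)
    return least_squares(r,x0,loss="soft_l1"),r
E
python3 - <<'E'
from plant import ctrl
from fit import *
A=[(-150,0,62,0,121,352),(-56,-40.5,56,0,343,303),(-56,40.5,56,0,228,222),(56,-40.5,56,0,512,203),(56,40.5,56,0,393,125),
(-170,-25,14,0,127,473),(-170,25,14,0,60,430),(0,30,32,1,572,75),(0,-30,32,1,655,125),(14,-30,32,1,672,118),(0,-30,14,1,655,147)]
B=[(56,40.5,56,0,340,265),(56,-40.5,56,0,197,238),(-56,40.5,56,0,443,165),(-56,-40.5,56,0,302,135),
(14,30,32,1,178,468),(14,-30,32,1,60,433),(0,30,32,1,189,456),(14,30,14,1,177,500),(210,14,14,0,122,527),(210,-14,14,0,70,508),(-145,-15,62,0,427,58),(-145,15,62,0,476,65)]
A=[(*p[:4],(p[4]+.5)/5-.5+265,(p[5]+.5)/5-.5+180) for p in A]
B=[(*p[:4],(p[4]+.5)/4.5-.5+220,(p[5]+.5)/4.5-.5+170) for p in B]
pa,pb=ctrl.camera_params("scene"),ctrl.camera_params("side")
best=None
for y in np.radians(range(-180,180,30)):
  for cams in ([(pa,A),(pb,B)],):
    s,r=fit(cams,[.6,0,y,.178])
    if best is None or s.cost<best.cost: best=s
print(best.cost,best.x,np.degrees(best.x[2])); print(r(best.x).reshape(-1,2).round(1).tolist())
for n,X in dict(post=[-150,0,62],posthome=[-90,0,62],mouth=[56,0,14],stop=[best.x[3]*1000,0,14]).items(): print(n,world(best.x,np.array([X])/1000).round(4))
# pot & jar ground by rough pixels
def ground(p,u,v,z):
    R=cv2.Rodrigues(p["rvec"])[0]; d=R.T@np.linalg.inv(K(p))@[u,v,1]; c=-R.T@p["tvec"]; return (c+d*(z-c[2])/d[2])[:2].round(3)
print("pot",ground(pb,398,318,.098),ground(pa,320,127,.098),"jar",ground(pa,164,220,.075))
print(ctrl.camera_params("wrist"))
E
```

```text
11.881583109735837 [5.99134409e-01 1.46291694e-03 1.46841253e+00 1.74886075e-01] 84.13384029465351
[[-0.3, -0.5], [-0.1, 0.9], [-1.2, -0.2], [0.6, -0.8], [0.1, -0.5], [-0.3, 1.8], [-1.2, -1.8], [-0.9, -0.0], [0.2, 0.2], [0.4, -0.7], [-0.5, 1.4], [0.1, 2.1], [-1.1, -0.3], [-0.1, -0.2], [0.2, -0.7], [-0.4, 0.8], [-0.2, 0.6], [1.0, -0.7], [0.6, 1.0], [-0.1, -0.8], [-0.7, -0.5], [-1.4, 0.2], [-1.3, 0.9]]
post [[ 0.5838 -0.1478  0.062 ]]
posthome [[ 0.5899 -0.0881  0.062 ]]
mouth [[0.6049 0.0572 0.014 ]]
stop [[0.617  0.1754 0.014 ]]
pot [0.303 0.294] [0.305 0.266] jar [ 0.311 -0.277]
{'vertical_fov': 65.83589446472595, 'cx': 322.2671823354538, 'cy': 201.86483661013554, 'rvec': array([3.69775077e-04, 3.10807281e+00, 4.41146104e-01]), 'tvec': array([ 0.67291489, -0.03490715,  0.3903982 ])}
```

>>> {"method": "step_arm", "body": {"rows": [[[-1, -1.9, -3.7, 0, 0, 0, -3], [-1, -1.9, -3.7, 0, 0, 0, -2.9], [-1, -1.9, -3.7, 0, 0, 0, 0], [-1, -1.9, -3.7, 0, 0, 0, 0], [-1, -1.8, -3.5, 0, 0, 0, 0], [-1, 0, 0, -4, 0, 0, 0], [-1, 0, 0, -4, 0, 0, 0], [-1, 0, 0, 0, 0, 0, 0]]]}}

```text
clock: 1.1
tool_pos: [0.5785, -0.1829, 0.1434]
orientation: [-89.6, 0.0, 84.1]
force: [-0.2, 0.8, 0.8]
opening: 0.0133
```

Run:
```python
from plant import ctrl
from fit import *
v=[.5991,.0015,1.4684]
o=ctrl.get_obs(); print(o["clock"],o["tool_pos"],o["orientation"],o["force"],o["opening"])
p=ctrl.camera_params("wrist"); R=cv2.Rodrigues(p["rvec"])[0]; print("cam",-R.T@p["tvec"],R[2])
im=ctrl.snapshot("wrist"); cv2.imwrite("pics/w1raw.png",im)
for X in ([-155,15,62],[-155,-15,62],[-170,25,14],[-170,-25,14],[-56,40.5,56],[-56,-40.5,56],[56,40.5,56],[56,-40.5,56]):
    u=proj(p,world(v,np.array([X])/1000))[0]; print(X,u.round(1)); 
    if abs(u).max()<2000: cv2.circle(im,tuple(int(t) for t in u.round()),3,(0,255,0),1)
cv2.imwrite("pics/w1.png",im)
```

```text
1.1 [ 0.57847784 -0.18293934  0.14343651] [-8.96117185e+01  4.49755337e-03  8.40585739e+01] [-0.18926957  0.81724382  0.7652937 ] 0.013251555901723078
cam [ 0.5708041  -0.25767553  0.30079931] [ 0.02145027  0.2775108  -0.96048303]
[-155, 15, 62] [336.2 243.7]
[-155, -15, 62] [300.3 243.8]
[-170, 25, 14] [344.1 209.3]
[-170, -25, 14] [292.7 209.5]
[-56, 40.5, 56] [361.6 337.5]
[-56, -40.5, 56] [275.9 338.1]
[56, 40.5, 56] [357.9 427.2]
[56, -40.5, 56] [280.5 427.8]
```

View pics/w1.png

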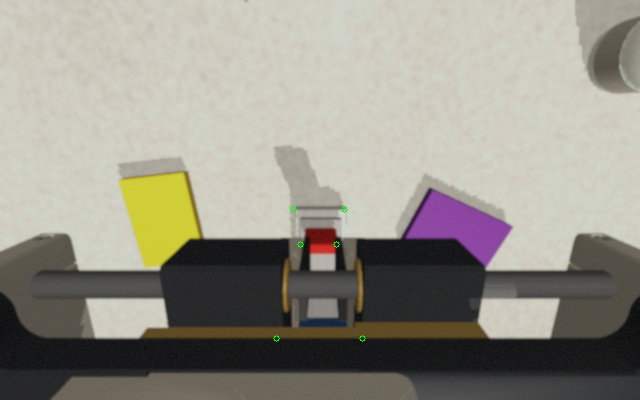

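>>> {"method": "step_arm", "body": {"rows": [[[-1, 0, 0, -3, 0, 0, 0], [-1, 0, 0, -3, 0, 0, 0], [-1, 0, 0, -3, 0, 0, 0], [-1, 0, 0, -1.8, 0, 0, 0], [-1, 0, 0, 0, 0, 0, 0], [-1, 0, 0, 0, 0, 0, 0]]]}}

```text
clock: 1.9
tool_pos: [0.5825, -0.183, 0.0405]
orientation: [-90.2, 0.0, 84.1]
force: [1.2, -0.1, 0.6]
opening: 0.0007
```

```bash
cat >> fit.py <<'E'
V=[.5991,.0015,1.4684]
def mag(t,v=V):
    c,s=np.cos(v[2]),np.sin(v[2]); d=np.array(t[:2])-v[:2]; return np.array([c*d[0]+s*d[1],-s*d[0]+c*d[1],t[2]])*1000
E
python3 - <<'E'
from plant import ctrl
from fit import *
o=ctrl.get_obs(); print(o["clock"],mag(o["tool_pos"]),o["orientation"],o["force"],o["opening"])
E
```

```text
1.9 [-185.27540428   -2.33252588   40.46804317] [-9.01509196e+01  8.85831877e-03  8.41395297e+01] [ 1.16852927 -0.06712654  0.61776158] 0.0006574231462003917
```

>>> {"method": "step_arm", "body": {"rows": [[[-1, 0.06, 0.6, -0.3, 0, 0, 0], [-1, 0.06, 0.6, 0, 0, 0, 0], [-1, 0.06, 0.6, 0, 0, 0, 0], [-1, 0.06, 0.6, 0, 0, 0, 0], [-1, 0.06, 0.6, 0, 0, 0, 0], [-1, 0.06, 0.6, 0, 0, 0, 0], [-1, 0.06, 0.6, 0, 0, 0, 0]]]}}

```text
clock: 2.78
tool_pos: [0.5853, -0.1422, 0.0359]
orientation: [-90.0, 0.1, 84.1]
force: [1.3, -11.5, 0.5]
opening: 0.0006
```

>>> {"method": "step_arm", "body": {"rows": [[[-1, 0.06, 0.6, 0, 0, 0, 0], [-1, 0.06, 0.6, 0, 0, 0, 0], [-1, 0.06, 0.6, 0, 0, 0, 0], [-1, 0.06, 0.6, 0, 0, 0, 0], [-1, 0, 0, 0, 0, 0, 0]]]}}

```text
clock: 3.4
tool_pos: [0.5879, -0.118, 0.0359]
orientation: [-90.0, 0.1, 84.1]
force: [0.7, -8.5, -0.4]
opening: 0.0006
```

>>> {"method": "step_arm", "body": {"rows": [[[-1, 0.03, 0.3, 0, 0, 0, 0], [-1, 0.03, 0.3, 0, 0, 0, 0]]]}}

```text
clock: 3.65
tool_pos: [0.5883, -0.1128, 0.0359]
orientation: [-90.0, 0.1, 84.1]
force: [2.1, -14.3, -0.6]
opening: 0.0005
```

>>> {"method": "step_arm", "body": {"rows": [[[-1, 0.02, 0.2, 0, 0, 0, 0], [-1, 0.02, 0.2, 0, 0, 0, 0]]]}}

```text
clock: 3.9
tool_pos: [0.5887, -0.109, 0.0359]
orientation: [-90.0, 0.1, 84.1]
force: [1.9, -14.7, -0.8]
opening: 0.0007
```

>>> {"method": "step_arm", "body": {"rows": [[[-1, 0.01, 0.15, 0, 0, 0, 0], [-1, 0, 0, 0, 0, 0, 0]]]}}

```text
clock: 4.15
tool_pos: [0.5889, -0.1074, 0.0359]
orientation: [-90.0, 0.1, 84.1]
force: [1.6, -13.0, -0.5]
opening: 0.0005
```

>>> {"method": "step_arm", "body": {"rows": [[[-1, 0.01, 0.15, 0, 0, 0, 0], [-1, 0, 0, 0, 0, 0, 0]]]}}

```text
clock: 4.4
tool_pos: [0.589, -0.106, 0.0359]
orientation: [-90.0, 0.1, 84.1]
force: [2.8, -13.5, -1.1]
opening: 0.0003
```

>>> {"method": "step_arm", "body": {"rows": [[[-1, 0.02, 0.15, 0, 0, 0, 0], [-1, 0.01, 0.1, 0, 0, 0, 0], [-1, 0, 0, 0, 0, 0, 0]]]}}

```text
clock: 4.78
tool_pos: [0.5893, -0.1038, 0.0359]
orientation: [-90.0, 0.2, 84.1]
force: [2.4, -15.9, -0.5]
opening: 0.0005
```

>>> {"method": "step_arm", "body": {"rows": [[[-1, 0.01, 0.1, 0, 0, 0, 0], [-1, 0, 0, 0, 0, 0, 0]]]}}

```text
clock: 5.03
tool_pos: [0.5892, -0.1038, 0.036]
orientation: [-90.0, 0.2, 84.1]
force: [2.9, -21.2, -2.3]
opening: 0.0003
```

>>> {"method": "step_arm", "body": {"rows": [[[-1, 0.01, 0.1, 0, 0, 0, 0], [-1, 0, 0, 0, 0, 0, 0]]]}}

```text
clock: 5.28
tool_pos: [0.5892, -0.1037, 0.036]
orientation: [-90.0, 0.3, 84.1]
force: [4.3, -26.8, -2.2]
opening: 0.0004
```

>>> {"method": "step_arm", "body": {"rows": [[[-1, -0.12, -1.2, 0, 0, 0, 0], [-1, -0.12, -1.2, 0, 0, 0, 0], [-1, -0.12, -1.2, 0, 0, 0, 0], [-1, -0.12, -1.2, 0, 0, 0, 0], [-1, -0.12, -1.2, 0, 0, 0, 0], [-1, -0.12, -1.2, 0, 0, 0, 0], [-1, -0.12, -1.2, 0, 0, 0, 0], [-1, 0, 0, 0, 0, 0, 0], [-1, 0, 0, 5, 0, 0, 0], [-1, 0, 0, 5, 0, 0, 0], [-1, 0, 0, 5, 0, 0, 0], [-1, 0, 0, 0, 0, 0, 0]]]}}

```text
clock: 6.78
tool_pos: [0.5834, -0.1834, 0.1904]
orientation: [-90.5, -0.0, 84.1]
force: [-0.4, -0.9, -0.8]
opening: 0.0007
```

>>> {"method": "step_arm", "body": {"rows": [[[-0.09, 0.49, 4.97, 0, 0, 0, 0], [-0.09, 0.49, 4.97, 0, 0, 0, 0], [-0.09, 0.49, 4.97, 0, 0, 0, 0], [-0.09, 0.49, 4.97, 0, 0, 0, 0], [-0.09, 0.49, 4.97, 0, 0, 0, 0], [-0.09, 0.49, 4.97, 0, 0, 0, 0], [-0.09, 0.49, 4.97, 0, 0, 0, 0], [-0.09, 0, 0, 0, 0, 0, 0], [-0.09, 0, 0, 0, 0, 0, 0]]]}}

```text
clock: 7.9
tool_pos: [0.6145, 0.1647, 0.1846]
orientation: [-89.9, 0.0, 84.2]
force: [-0.5, 0.0, 0.0]
opening: 0.0399
```

Run:
```python
from plant import ctrl
from fit import *
o=ctrl.get_obs(); print(o["clock"],mag(o["tool_pos"]),o["orientation"],o["force"],o["opening"])
p=ctrl.camera_params("wrist"); im=ctrl.snapshot("wrist"); cv2.imwrite("pics/w2raw.png",im)
for X in ([56,40.5,56],[56,-40.5,56],[95,35,23],[95,-35,23],[109,35,23],[109,-35,23],[95,15,23],[175,30,32],[-155,15,62],[-155,-15,62]):
    u=proj(p,world(V,np.array([X])/1000))[0]; print(X,u.round(1)); 
    if abs(u).max()<2000: cv2.circle(im,tuple(int(t) for t in u.round()),2,(0,255,0),1)
cv2.imwrite("pics/w2.png",im)
```

```text
7.9 [163.87736217   1.32364755 184.60620427] [-8.99207836e+01  4.16721262e-02  8.41519670e+01] [-0.49533148  0.03279698  0.00092631] 0.03987578642000772
[56, 40.5, 56] [366.2  72.9]
[56, -40.5, 56] [272.   72.8]
[95, 35, 23] [354.6 119. ]
[95, -35, 23] [284.4 119. ]
[109, 35, 23] [354.1 133.4]
[109, -35, 23] [284.8 133.3]
[95, 15, 23] [334.5 119. ]
[175, 30, 32] [348.4 198.7]
[-155, 15, 62] [ 341.3 -276.8]
[-155, -15, 62] [ 295.3 -277. ]
```

View pics/w2.png

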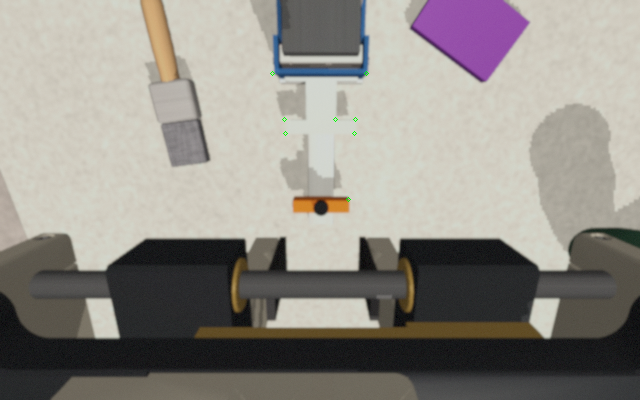

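The head stands out of the mouth around rows 119–133, with the stop face at about row 198. The carrier has low contrast, so I'll enlarge it with the contrast stretched.

Run:
```python
import cv2
c=cv2.imread("pics/w2raw.png")[55:220,260:380]
c=cv2.resize(c,None,fx=3.6*1,fy=3.6,interpolation=cv2.INTER_CUBIC)
g=cv2.createCLAHE(4,(4,4)).apply(cv2.cvtColor(c,cv2.COLOR_BGR2GRAY))
cv2.imwrite("pics/c2.png",g)
```

```text
(no output)
```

View pics/c2.png

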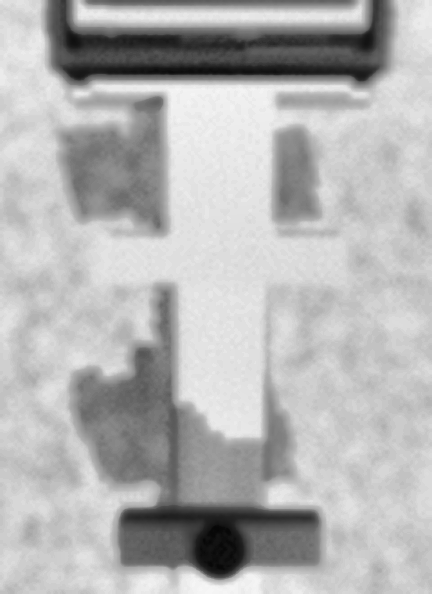

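>>> {"method": "step_arm", "body": {"rows": [[[-0.09, -0.2, -2.1, -1, 0, 0, 0], [-0.09, -0.2, -2.1, -1, 0, 0, 0], [-0.09, -0.2, -2.1, -2, 0, 0, 0], [-0.09, -0.19, -2.15, -2, 0, 0, 0], [-0.09, 0, 0, -3, 0, 0, 0], [-0.09, 0, 0, -3, 0, 0, 0], [-0.09, 0, 0, 0, 0, 0, 0], [-0.09, 0, 0, 0, 0, 0, 0], [-0.09, 0, 0, 0, 0, 0, 0]]]}}

```text
clock: 9.07
tool_pos: [0.6081, 0.0799, 0.067]
orientation: [-90.1, -0.1, 84.1]
force: [0.6, 1.0, -0.8]
opening: 0.0396
```

Run:
```python
from plant import ctrl
from fit import *
o=ctrl.get_obs(); print(o["clock"],mag(o["tool_pos"]),o["orientation"],o["force"],o["opening"])
c=ctrl.snapshot("side")[130:270,210:350]; cv2.imwrite("pics/s2.png",cv2.resize(c,None,fx=4,fy=4,interpolation=cv2.INTER_CUBIC))
```

```text
9.075 [78.8655562  -0.94064882 67.01317897] [-9.01164921e+01 -5.56740997e-02  8.40955103e+01] [ 0.6072108   0.96448701 -0.77679637] 0.03963146636209856
```

View pics/s2.png

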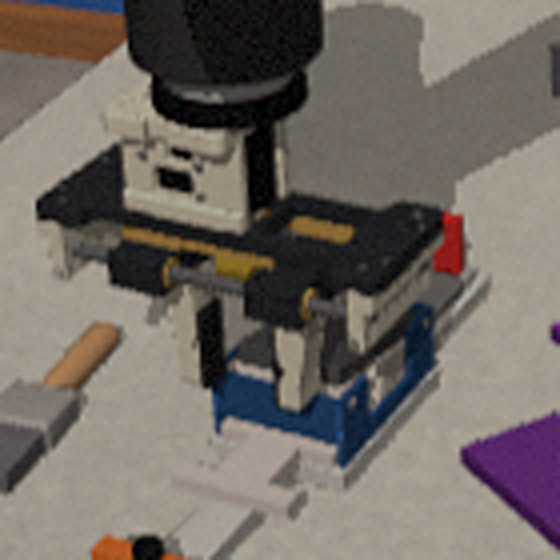

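The side view shows the head and notches out of the mouth at about (240,470), the red post back at rest at (452,243), and the fingers straddling the neck line. Next I'll descend.

>>> {"method": "step_arm", "body": {"rows": [[[-0.09, 0, 0, -1.5, 0, 0, 0], [-0.09, 0, 0, -1.5, 0, 0, 0], [-0.09, 0, 0, -1, 0, 0, 0], [-0.09, 0, 0, 0, 0, 0, 0]]]}}

```text
clock: 9.62
tool_pos: [0.6064, 0.0796, 0.024]
orientation: [-89.9, 0.1, 84.1]
force: [-0.7, 0.1, -0.2]
opening: 0.0401
```

>>> {"method": "step_arm", "body": {"rows": [[[-0.09, 0, 0, -0.5, 0, 0, 0], [-0.09, 0, 0, -0.5, 0, 0, 0], [-0.09, 0, 0, -0.5, 0, 0, 0], [-0.09, 0, 0, 0, 0, 0, 0]]]}}

```text
clock: 10.12
tool_pos: [0.607, 0.0798, 0.0101]
orientation: [-90.0, 0.0, 84.1]
force: [-0.7, -0.2, 0.2]
opening: 0.0396
```

Run:
```python
from plant import ctrl
from fit import *
o=ctrl.get_obs(); print(o["clock"],mag(o["tool_pos"]),o["orientation"],o["force"],o["opening"])
c=ctrl.snapshot("side")[170:290,215:345]; cv2.imwrite("pics/s3.png",cv2.resize(c,None,fx=4.5,fy=4.5,interpolation=cv2.INTER_CUBIC))
```

```text
10.125 [78.66064413  0.13655721 10.14769745] [-8.99643173e+01  1.84478120e-02  8.40950223e+01] [-0.65902328 -0.21181797  0.19125753] 0.03963824635384161
```

View pics/s3.png

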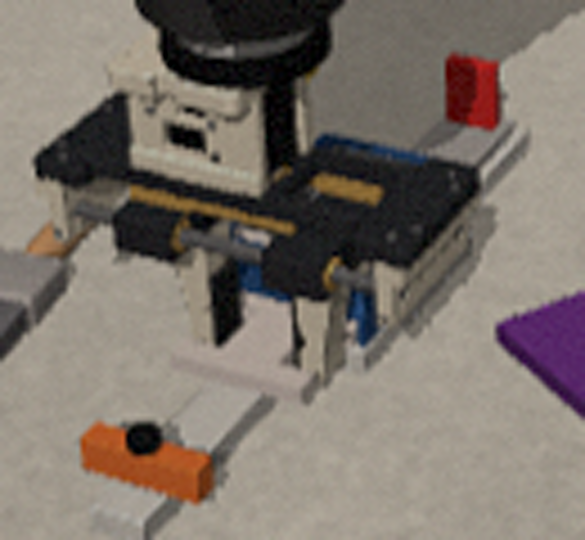

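The fingers are down in the notches behind the head with no contact force. Next I'll draw the carrier.

>>> {"method": "step_arm", "body": {"rows": [[[-0.09, 0.02, 0.2, 0, 0, 0, 0], [-0.09, 0.02, 0.2, 0, 0, 0, 0], [-0.09, 0.02, 0.2, 0, 0, 0, 0], [-0.09, 0.03, 0.3, 0, 0, 0, 0], [-0.09, 0.04, 0.4, 0, 0, 0, 0], [-0.09, 0.04, 0.4, 0, 0, 0, 0], [-0.09, 0.04, 0.4, 0, 0, 0, 0], [-0.09, 0.04, 0.4, 0, 0, 0, 0]]]}}

```text
clock: 11.18
tool_pos: [0.6098, 0.1052, 0.0106]
orientation: [-90.0, -0.0, 84.1]
force: [0.1, -3.4, 2.1]
opening: 0.04
```

>>> {"method": "step_arm", "body": {"rows": [[[-0.09, 0.04, 0.4, 0, 0, 0, 0], [-0.09, 0.04, 0.4, 0, 0, 0, 0], [-0.09, 0.05, 0.4, 0, 0, 0, 0], [-0.09, 0.04, 0.4, 0, 0, 0, 0], [-0.09, 0.04, 0.4, 0, 0, 0, 0], [-0.09, 0.04, 0.4, 0, 0, 0, 0], [-0.09, 0.04, 0.4, 0, 0, 0, 0], [-0.09, 0.04, 0.4, 0, 0, 0, 0], [-0.09, 0.03, 0.3, 0, 0, 0, 0], [-0.09, 0, 0, 0, 0, 0, 0], [-0.09, 0, 0, 0, 0, 0, 0]]]}}

```text
clock: 12.55
tool_pos: [0.6133, 0.14, 0.0105]
orientation: [-90.0, -0.0, 84.1]
force: [-0.4, -0.8, -0.2]
opening: 0.0399
```

>>> {"method": "step_arm", "body": {"rows": [[[-0.09, 0.02, 0.15, 0, 0, 0, 0], [-0.09, 0.02, 0.15, 0, 0, 0, 0], [-0.09, 0.01, 0.15, 0, 0, 0, 0], [-0.09, 0.01, 0.15, 0, 0, 0, 0], [-0.09, 0, 0, 0, 0, 0, 0]]]}}

```text
clock: 13.18
tool_pos: [0.614, 0.1461, 0.0106]
orientation: [-90.0, -0.0, 84.1]
force: [-0.1, 0.5, 0.5]
opening: 0.0399
```

>>> {"method": "step_arm", "body": {"rows": [[[-0.09, 0.01, 0.1, 0, 0, 0, 0], [-0.09, 0.01, 0.1, 0, 0, 0, 0], [-0.09, 0, 0, 0, 0, 0, 0]]]}}

```text
clock: 13.55
tool_pos: [0.6142, 0.148, 0.0106]
orientation: [-90.0, -0.0, 84.1]
force: [-0.1, 0.8, -0.2]
opening: 0.0397
```

>>> {"method": "step_arm", "body": {"rows": [[[-0.09, 0.01, 0.1, 0, 0, 0, 0], [-0.09, 0, 0.05, 0, 0, 0, 0], [-0.09, 0, 0, 0, 0, 0, 0]]]}}

```text
clock: 13.92
tool_pos: [0.6143, 0.1495, 0.0106]
orientation: [-90.0, -0.0, 84.1]
force: [-0.3, -0.3, 0.3]
opening: 0.0398
```

>>> {"method": "step_arm", "body": {"rows": [[[-0.09, 0.01, 0.1, 0, 0, 0, 0], [-0.09, 0, 0.05, 0, 0, 0, 0], [-0.09, 0, 0, 0, 0, 0, 0]]]}}

```text
clock: 14.3
tool_pos: [0.6144, 0.151, 0.0106]
orientation: [-90.0, -0.0, 84.1]
force: [-0.3, -0.5, 0.5]
opening: 0.0405
```

>>> {"method": "step_arm", "body": {"rows": [[[-0.09, 0.01, 0.1, 0, 0, 0, 0], [-0.09, 0, 0, 0, 0, 0, 0]]]}}

```text
clock: 14.55
tool_pos: [0.6145, 0.152, 0.0106]
orientation: [-90.0, -0.0, 84.1]
force: [0.2, -0.5, -0.1]
opening: 0.0397
```

>>> {"method": "step_arm", "body": {"rows": [[[-0.09, 0.01, 0.1, 0, 0, 0, 0], [-0.09, 0, 0, 0, 0, 0, 0]]]}}

```text
clock: 14.8
tool_pos: [0.6144, 0.1522, 0.0105]
orientation: [-90.0, 0.1, 84.1]
force: [0.4, -4.6, 0.6]
opening: 0.04
```

>>> {"method": "step_arm", "body": {"rows": [[[-0.09, 0.01, 0.05, 0, 0, 0, 0], [-0.09, 0, 0, 0, 0, 0, 0]]]}}

```text
clock: 15.05
tool_pos: [0.6144, 0.1522, 0.0106]
orientation: [-90.0, 0.1, 84.1]
force: [0.4, -7.2, 1.9]
opening: 0.0398
```

>>> {"method": "step_arm", "body": {"rows": [[[-0.09, 0, 0.05, 0, 0, 0, 0], [-0.09, 0, 0, 0, 0, 0, 0]]]}}

```text
clock: 15.3
tool_pos: [0.6144, 0.1523, 0.0106]
orientation: [-90.0, 0.1, 84.1]
force: [2.1, -9.0, 1.8]
opening: 0.0397
```

>>> {"method": "step_arm", "body": {"rows": [[[-0.09, 0, -0.05, 0, 0, 0, 0], [-0.09, 0, 0, 0, 0, 0, 0], [-0.09, 0, 0, 0, 0, 0, 0], [-0.09, 0, 0, 0, 0, 0, 0], [-0.09, 0, 0, 0, 0, 0, 0], [-0.09, 0, 0, 0, 0, 0, 0]]]}}

```text
clock: 16.05
tool_pos: [0.6144, 0.1522, 0.0106]
orientation: [-90.0, 0.1, 84.1]
force: [1.1, -6.2, 1.2]
opening: 0.0398
```

>>> {"method": "step_arm", "body": {"rows": [[[-0.09, -0.01, -0.1, 0, 0, 0, 0], [-0.09, -0.02, -0.2, 0, 0, 0, 0], [-0.09, -0.02, -0.2, 0, 0, 0, 0], [-0.09, 0, 0, 0, 0, 0, 0], [-0.09, 0, 0, 0, 0, 0, 0]]]}}

```text
clock: 16.68
tool_pos: [0.6142, 0.1485, 0.0106]
orientation: [-90.0, -0.0, 84.1]
force: [-0.3, 0.7, 0.8]
opening: 0.0402
```

>>> {"method": "step_arm", "body": {"rows": [[[-0.09, 0, 0, 0.4, 0, 0, 0], [-0.09, 0, 0, 0.6, 0, 0, 0], [-0.09, 0, 0, 1, 0, 0, 0], [-0.09, 0, 0, 2, 0, 0, 0], [-0.09, 0, 0, 4, 0, 0, 0], [-0.09, 0, 0, 5, 0, 0, 0], [-0.09, 0.2, 2, 4, 0, 0, 0], [-0.09, 0.3, 3, 0, 0, 0, 0], [-0.09, 0, 0, 0, 0, 0, 0], [-0.09, 0, 0, 0, 0, 0, 0]]]}}

```text
clock: 17.92
tool_pos: [0.6188, 0.1981, 0.1806]
orientation: [-90.0, 0.0, 84.1]
force: [1.0, -0.0, 0.3]
opening: 0.0397
```

Run:
```python
from plant import ctrl
from fit import *
o=ctrl.get_obs(); print(o["clock"],mag(o["tool_pos"]),o["force"])
def up(c,f): return cv2.resize(c,None,fx=f,fy=f,interpolation=cv2.INTER_CUBIC)
w=ctrl.snapshot("wrist")[0:220,250:390]; s=ctrl.snapshot("side")[160:300,215:355]
w=up(w,2.5); s=up(s,550/140)
h=min(len(w),len(s)); cv2.imwrite("pics/f.png",np.hstack([w[:h,:350],s[:h,:450]]))
```

```text
17.925 [197.6158984    0.50660656 180.63670025] [ 0.95246927 -0.02164754  0.34980299]
```

View pics/f.png

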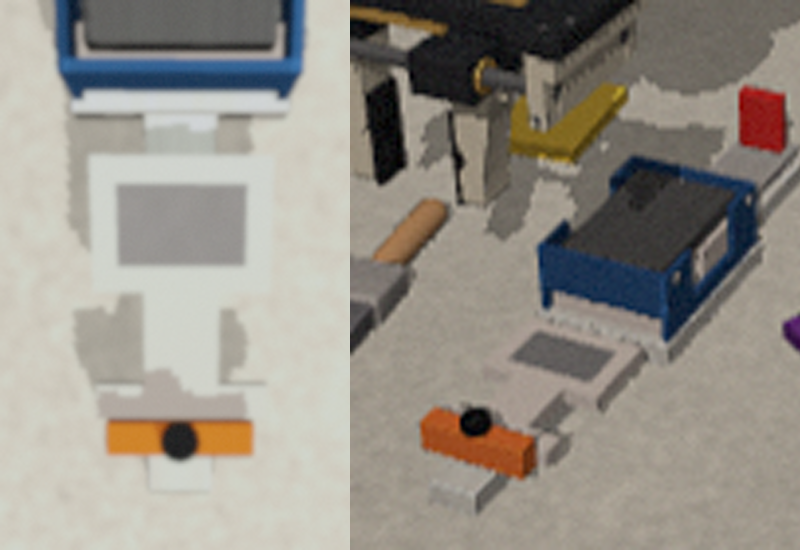

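The carrier lies flat and straight, with its head at the stop face (row 418), and it is clear of the mouth. The stack and weight are still in the column, and the post is back at rest. I'll hand in.

```bash
python3 -c "
from plant import ctrl
print(ctrl.close_job())"
```

```text
the job is handed in; nothing more can be done
None
```

The carrier was drawn out and left against the orange stop, and I handed the job in at about 18 s; no verdict came back.

- **Ejector:** I pushed the post to its hard end. The force rose from about 14 N to 27 N with no further travel. I then let it spring back, and the pictures show the post at rest.
- **Draw:** I hooked the carrier behind its head with a finger in each notch and drew it slowly until it touched the stop. It was pressed there for about 1.2 s, longer than the half second asked. The force was 5 to 9 N, easing to about 6 N at the end, so the brief peak of about 9 N is a little above "a few newtons".
- **Final state:** I backed the fingers off about 4 mm and lifted clear. The last wrist and side pictures show the carrier flat and straight at the stop, with the other carriers and the weight still in the magazine. The gripper touches nothing. The brush is where it was, and I never moved near the pot or jar, though I did not check those two in a last picture.

**Disagreement:** my sideways position estimates differed by about 2 mm, within the 5 mm finger clearance. No check failed.

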